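Roll the feed roller onto the gauge line

ROBOT

A 6-joint arm with a two-finger parallel gripper is mounted at the origin on the work surface. World frame = base frame: x ahead of the robot, y to its left, z up, the work surface at z = 0. Lengths are in m, angles in rad, forces in N, time in s.
With the tool pointing down it reaches from about 0.25 to 0.775 m from the base axis. Payload 4 kg.
Tool frame: the origin (TCP) lies on the centre line of the jaws, within the pads' length; the fingertips stand 14 mm ahead of it and the grasp point (between the pads) lies 5 mm behind it (robot.tcp_to_tips is the distance from the TCP to the fingertips, in m); z points along the fingers, y is the line along which they close (so a half turn about z gives the same grasp; the last joint's range is limited). The gripper opens to 94 mm and grips with 3 to 60 N. Pads are 16 mm wide; open, the fingers measure 119 mm over their backs; the gripper's body (75 mm by 177 mm) begins 78 mm behind the grasp point.
Start: joints at [-1.214, 0.087, 1.371, -0, 1.684, -0.103], TCP at [0.244, -0.493, 0.22] pointing down, gripper open.
Joint ranges: [-3.1, 3.1], [-0.76, 2.03], [0.27, 2.55], [-1.08, 4.22], [0.17, 2.65], [-2.57, 2.57]. Speed limits (rad/s): [2.79, 2.79, 3.14, 3.14, 3.14, 3.14].

INTERFACE

Orientations are given as [roll, pitch, yaw] about the fixed x, y, z axes, in that order (R = Rz(yaw) Ry(pitch) Rx(roll)).
In Python, from bench import robot gives the robot as it stands.
- The arm moves only by the tool carry_out, never from a script. Its argument "increments" is a list of rows, each a list of 3 entries, a list of its own where there are three numbers: the closure in counts, from 0 (fully open) to 255 (shut), then the shift along the tool's x, y, z in mm, then the turn about the tool's z in degrees. In form: [[fingers, [dx, dy, dz], twist], ...]. A call has 1 to 8 rows; each row shifts and turns the commanded pose from where the row before left it, along the tool's axes as they then stand; what a row does not reach is not made up. A row lasts 1/10 s, in which the tool goes at most 50 mm and 8.59 degrees, less where a joint would pass 70% of its speed; a pose out of reach is approached as far as the arm can. A call with a gripper value outside its range is refused whole. The fingers move at their own pace and stop on an object; the grip force is fixed at half the most. Time passes only in rows, so rows that do not move let the fingers close. It gives the time, the measured TCP pose, the force, the opening and the grip force at its end, in the units of the state.
- robot.get_obs(): the state, without advancing time (a new reading comes with each control period).
- robot.snapshot(name): name is "side" or "top" or "wrist"; returns the picture (384x512x3 uint8, blue, green, red); there is no depth.
- robot.get_calibration(name): a dict with "vfov" (degrees; the focal length in pixels is half the picture's height over the tangent of half this angle, whatever the lens; pixels are square), "cx", "cy" (the principal point, pixels), "T" (4x4, takes a point from camera to world coordinates). Camera axes: x right, y down, z forward; pixel columns grow to the right and rows downward; lengths in m; the calibration is good to about 2 mm. A picture is of the moment at which its call begins: read the wrist's pose just before it. get_calibration takes no time and is no camera call; for the wrist camera it gives the pose at the moment of the call.
- robot.close_job(): hands the job in; it is judged then, once.
The state is a dict: "time": time; "joint_positions": joint angles; "qvel": joint speeds; "joint_torque": joint torques, N m; "tool_pos": TCP position; "ee_rot": TCP orientation; "wrist_force": force on the tool from outside, world axes, zero at the start; "wrist_torque": the same for the moment, N m; "width": finger opening in m; "finger_force": force on a finger pad.
Only numpy, scipy, OpenCV 4.12 (cv2) and the standard library are available. Lean on these libraries where they do the work, as an engineer would, in place of code of your own. Each camera call takes 0.05 s, during which the arm holds its last target. There are 200 camera calls.

TASK

Roll the orange feed roller across the checking plate, pushing its top sideways with the fingertips in as many strokes as it takes, until it rests centred on the yellow line, lying along the line between the two black gauge heads; do not drag or lift it. Then, with the roller resting there, press the green record button on the gauge box all the way down and let go. Leave the black spare roller and everything else where it is.

Things in the scene. Friction and masses are not known exactly. Their poses are not given: they have to be found in the camera images.
- roller: orange rubber roller, 40 mm diameter, 120 mm long (+ 15 mm stub shaft each end), 0.25 to 0.5 kg, lying on the plate. Origin: its centre, 20 mm above the plate; x: its axis; z: towards a white stripe, facing up at the start. Starts 75 to 110 mm to either side of the line, within 5 degrees of parallel. Grippy: its top follows a fingertip laid on it, its centre half as far; pushed from behind it jams
- spare_roller: black roller of the same shape and size, with a grey stripe, on the other side of the yellow line, 75 to 110 mm from it; origin and axes as for the orange roller; to be left alone (may shift 15 mm at most)
- plate: fixed metal checking plate, 310 (x) by 400 (y) by 12 mm thick, flat on the table. Origin: centre of its underside. Two fixed black gauge heads stand on it at the ends of the line, each 30 (x) by 40 (y) mm, 45 mm high above the plate, centred 135 mm from the plate's centre along +x and -x (240 mm clear between them)
- line_mid (a point): middle of the yellow line, on the plate's top face (12 mm above the table), at the plate's centre. x runs along the line, y across it, z up. The line is 8 mm wide and 236 mm long, flat, and runs from one gauge head to the other; the roller must come to lie along it
- gauge_box: grey fixed box 110 by 90 mm, 50 mm high, with a dark display on its top and the green button; stands to the left or to the right of the plate, beside the table's crates. Origin: centre of its underside
- record_top (a point): centre of the top of the green round push button (28 mm diameter, in a black collar), 72 mm above the table, with the button up; it moves down with the button
- record (a joint): travel of the green button in m: 0 is up, 0.006 is fully down; a spring returns it; about 5 N presses it fully down
- ring_gauge: small steel ring standing flat on a corner of the plate, 36 mm outside diameter, 18 mm high; origin: centre of its underside; leave alone
- bracket: small dark U-shaped stamped bracket on the other corner of the plate, 30 by 22 mm, 22 mm high; origin: centre of its underside; leave alone
- oil_bottle: white oil bottle with a red cap and yellow label standing on the table, 52 mm diameter, 140 mm high; origin: centre of its underside; leave alone
- mug: blue mug on the table, 76 mm diameter, 90 mm high; origin: centre of its underside; leave alone
- wrench: steel wrench lying on the table, 160 mm long along its x; leave alone
- tray: fixed blue tray of small black parts, 110 by 90 mm, 50 mm high, on the side of the plate where the gauge box is not; origin: centre of its underside
Mind the look-alikes: they are no part of the job. What is shaped like the roller but purple is not meant.

How it is judged:
By the outcome, as a careful person would: the job done as asked, in the order asked, and still so for the second after the job is handed in, with the robot touching nothing.
It also fails if it takes over 58 s, if anything falls off the work surface, if the arm or the gripper's body presses on something with over 40 N, if the wrist force passes 120 N, or if a joint passes its speed limit or range.

## Working session

There is one attempt and no reset: what is moved stays moved. The work goes in short steps, Python scripts to look and compute and a tool call to move; the robot and the scene stay as the last step left them, time stands still between calls to the robot, and variables do not carry over. Pictures are saved under pics/ and viewed, at most 10 in all, crops included, and the job is handed in when it is done.

Besides the shell and the picture viewer there is one more tool, called after "Call:" by a JSON object that holds its "fn" and its "kwargs", one argument or row to a line. carry_out: Moves the arm, as the interface text tells. Its arguments: {"type":"object","properties":{"increments":{"type":"array","items":{"type":"array"}}},"required":["increments"]}

```bash
mkdir -p pics; ls; python3 - <<'E'
from bench import robot
import cv2,numpy as np
o=robot.get_obs(); print({k:np.round(v,3).tolist() for k,v in o.items()})
for n in("top","side"):
    im=robot.snapshot(n); cv2.imwrite(f"pics/{n}0.png",im); c=robot.get_calibration(n); print(n,c["vfov"],c["cx"],c["cy"],np.round(c["T"],3).tolist(), [k for k in c])
a=[cv2.imread(f"pics/{n}0.png") for n in("top","side")]
E
```

```text
pics
{'time': 0.0, 'joint_positions': [-1.214, 0.088, 1.372, 0.0, 1.684, -0.103], 'qvel': [-0.001, -0.002, -0.001, -0.0, -0.001, -0.001], 'joint_torque': [-0.001, -34.018, -30.243, 0.072, 0.033, -0.0], 'tool_pos': [0.244, -0.492, 0.218], 'ee_rot': [-3.139, -0.0, 0.46], 'wrist_force': [-0.164, 0.337, 0.238], 'wrist_torque': [-0.001, -0.038, -0.008], 'finger_force': 0.0, 'width': 0.094}
top 49.64102503657174 254.98050839707216 189.00757297030157 [[-0.014, -0.987, 0.159, 0.274], [-1.0, 0.016, 0.006, 0.0], [-0.009, -0.159, -0.987, 1.367], [0.0, 0.0, 0.0, 1.0]] ['vfov', 'cx', 'cy', 'T']
side 55.98664923415948 257.59350077277145 191.74186830043664 [[-0.954, -0.203, 0.219, 0.277], [-0.298, 0.614, -0.731, 0.661], [0.013, -0.763, -0.646, 0.659], [0.0, 0.0, 0.0, 1.0]] ['vfov', 'cx', 'cy', 'T']
```

View pics/top0.png

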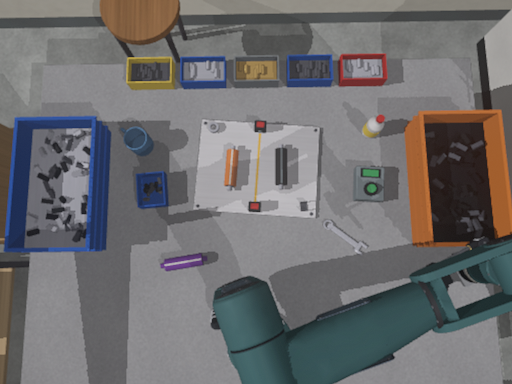

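View pics/side0.png

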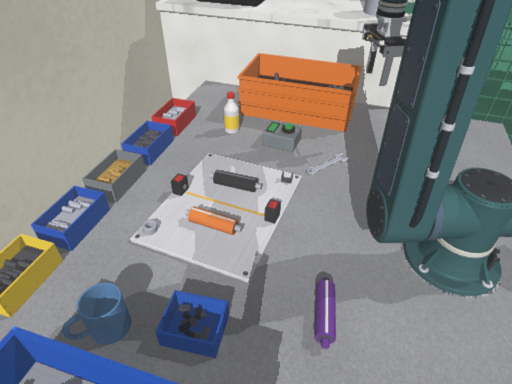

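The top view shows the orange roller at about (231,168), the black spare at (281,167) and the yellow line running from (260,132) to (255,202) between the gauge heads. The green button is at (372,188). 
Look-alikes: purple roller (182,262), black spare (281,167), and for the button the green display at (371,173). I choose the orange roller at (231,168) and the round button at (372,188).

```bash
cat > h.py <<'E'
import cv2,numpy as np
from bench import robot
def ray(c,u,v,z,h=384):
    f=h/2/np.tan(np.radians(c["vfov"])/2); T=np.array(c["T"])
    d=T[:3,:3]@np.array([(u-c["cx"])/f,(v-c["cy"])/f,1]); p=T[:3,3]
    return p+d*(z-p[2])/d[2]
def proj(c,P,h=384):
    f=h/2/np.tan(np.radians(c["vfov"])/2); T=np.array(c["T"])
    q=T[:3,:3].T@(np.array(P)-T[:3,3]); return np.array([c["cx"]+f*q[0]/q[2],c["cy"]+f*q[1]/q[2]])
R=dict(orange=((5,120,90),(16,255,255)),yellow=((18,110,90),(30,255,255)),green=((50,120,60),(80,255,255)))
def blobs(im,col,roi,amin=15):
    x0,y0,x1,y1=roi; m=np.zeros(im.shape[:2],np.uint8)
    m[y0:y1,x0:x1]=cv2.inRange(cv2.cvtColor(im,cv2.COLOR_BGR2HSV),*R[col])[y0:y1,x0:x1]
    cs=[c for c in cv2.findContours(m,0,2)[0] if cv2.contourArea(c)>=amin]
    return sorted([(cv2.contourArea(c),cv2.minAreaRect(c),c) for c in cs],key=lambda t:-t[0])
def ends(rect):
    b=cv2.boxPoints(rect); 
    if np.linalg.norm(b[0]-b[1])>np.linalg.norm(b[1]-b[2]): b=b[[1,2,3,0]]
    return (b[0]+b[1])/2,(b[2]+b[3])/2
E
python3 - <<'E'
from h import *
im=cv2.imread("pics/top0.png");c=robot.get_calibration("top")
for col,roi,z in(("orange",(195,120,320,215),.032),("yellow",(235,120,280,215),.012),("green",(350,160,390,205),.072)):
    for a,r,_ in blobs(im,col,roi)[:3]:
        e=[ray(c,*p,z) for p in ends(r)]; print(col,a,np.round(r[0],1),np.round(e,4).tolist(),"len",np.linalg.norm(e[0]-e[1]).round(4),"mid",np.round(ray(c,*r[0],z),4))
# dark spare + red heads
hsv=cv2.cvtColor(im,cv2.COLOR_BGR2HSV)
m=np.zeros((384,512),np.uint8); m[145:190,268:295]=255; m&=(hsv[...,2]<70).astype(np.uint8)*255
r=cv2.minAreaRect(cv2.findNonZero(m)); print("spare",[np.round(ray(c,*p,.032),4).tolist() for p in ends(r)])
g=im[105:225,185:400]; cv2.imwrite("pics/crop.png",cv2.resize(g,None,fx=3.7,fy=3.7,interpolation=2))
E
```

```text
orange 119.5 [234.2 167.4] [[0.6202, 0.0712, 0.032], [0.5031, 0.0815, 0.032]] len 0.1176 mid [0.5613 0.0764 0.032 ]
orange 95.5 [227.4 166.5] [[0.6242, 0.0942, 0.032], [0.5061, 0.1032, 0.032]] len 0.1184 mid [0.5648 0.0987 0.032 ]
yellow 32.0 [257.1 167.5] [[0.6796, -0.009, 0.012], [0.4514, 0.0108, 0.012]] len 0.2291 mid [0.5641 0.001  0.012 ]
green 76.0 [370.5 172.6] [[0.5314, -0.3343, 0.072], [0.5261, -0.3825, 0.072]] len 0.0485 mid [ 0.5287 -0.3584  0.072 ]
green 41.5 [371.3 187.8] [[0.4888, -0.3671, 0.072], [0.4715, -0.3488, 0.072]] len 0.0252 mid [ 0.4801 -0.358   0.072 ]
spare [[0.6244, -0.079, 0.032], [0.5036, -0.0761, 0.032]]
```

View pics/crop.png

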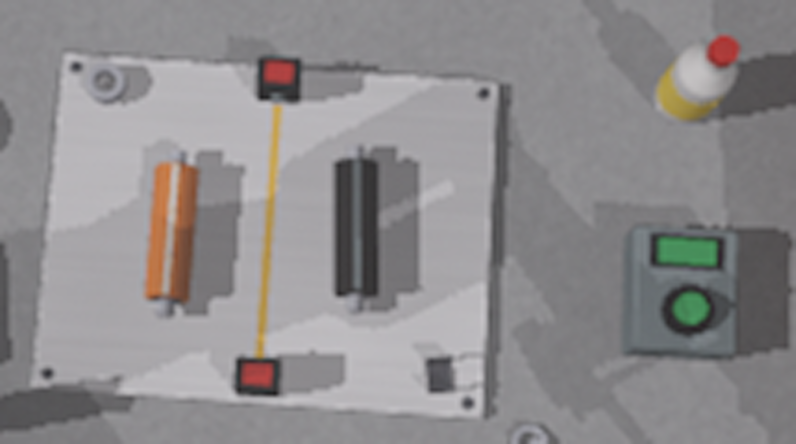

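The crop confirms it: orange roller with a white stripe left of the yellow line, black spare on the right, and the round green button below the display. I'll go above the roller now.

Call:
{"fn": "carry_out", "kwargs": {
  "increments": [
    [100,[41,-28,0],0],
    [100,[41,-28,0],0],
    [100,[41,-28,0],0],
    [100,[41,-28,0],0],
    [100,[41,-28,0],0],
    [100,[41,-28,0],0],
    [100,[41,-28,0],0],
    [100,[41,-28,0],0]
  ]
}}

```text
time: 0.9
tool_pos: [0.439, -0.1446, 0.2192]
ee_rot: [3.142, 0.0, 0.46]
wrist_force: [0.7, 0.8, 0.9]
width: 0.0571
finger_force: 0.0
```

Call:
{"fn": "carry_out", "kwargs": {
  "increments": [
    [60,[27,-19,0],-7.3],
    [60,[29,-15,0],-7.3],
    [60,[31,-12,0],-7.3],
    [60,[32,-7,0],-7.3],
    [60,[33,-3,0],-7.3],
    [60,[33,1,0],-7.3],
    [60,[33,5,0],-7.3],
    [60,[32,9,0],-7.3]
  ]
}}

```text
time: 1.7
tool_pos: [0.5658, 0.0866, 0.2188]
ee_rot: [-3.14, 0.0, 1.484]
wrist_force: [0.9, -0.1, 0.3]
width: 0.0718
finger_force: 0.0
```

```bash
python3 - <<'E'
from h import *
o=robot.get_obs(); print({k:np.round(v,4).tolist() for k,v in o.items() if k in("time","tool_pos","ee_rot","wrist_force","width")})
c=robot.get_calibration("wrist"); im=robot.snapshot("wrist"); cv2.imwrite("pics/w1.png",im); print(c["vfov"],c["cx"],c["cy"],np.round(c["T"],4).tolist())
E
```

```text
{'time': 1.7, 'tool_pos': [0.5658, 0.0866, 0.2188], 'ee_rot': [-3.1405, 0.0004, 1.4844], 'wrist_force': [0.9418, -0.1177, 0.2846], 'width': 0.0718}
66.05854173074749 250.44681197236866 195.5158156604361 [[0.9962, -0.0835, -0.0244, 0.5725], [-0.087, -0.9564, -0.2786, 0.1676], [-0.0, 0.2797, -0.9601, 0.3829], [0.0, 0.0, 0.0, 1.0]]
```

View pics/w1.png

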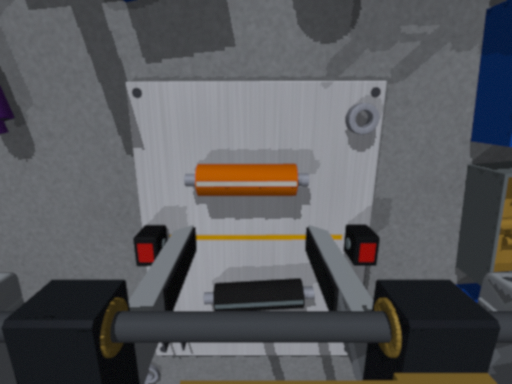

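The wrist view shows the orange roller at (246,180), level with its white stripe at row 184, and the yellow line along row 237. The gauge heads are at (150,245) and (360,245).

```bash
cat >> h.py <<'E'
def look(name):
    o=robot.get_obs(); c=robot.get_calibration("wrist"); im=robot.snapshot("wrist"); cv2.imwrite(f"pics/{name}.png",im); measure(c,im); return o,c,im
def measure(c,im):
    hsv=cv2.cvtColor(im,cv2.COLOR_BGR2HSV)
    y=[t for t in blobs(im,"yellow",(0,0,512,300),60) if True]
    for a,r,k in y[:3]:
        e=sorted([ray(c,*p,.012) for p in ends(r)],key=lambda p:p[0]); print("yellow",int(a),np.round(r[0],1),np.round(e,4)[:,:2].tolist())
    m=cv2.inRange(hsv,*R["orange"]); m[300:]=0
    m=cv2.morphologyEx(m,cv2.MORPH_CLOSE,np.ones((13,3)))
    k=max(cv2.findContours(m,0,2)[0],key=cv2.contourArea); r=cv2.minAreaRect(k)
    e=sorted([ray(c,*p,.032) for p in ends(r)],key=lambda p:p[0]); e=np.array(e)
    print("orange",cv2.contourArea(k),np.round(r[0],1),np.round(e,4)[:,:2].tolist(),"len",np.linalg.norm(e[1]-e[0]).round(4),"mid",e.mean(0)[:2].round(4),"ang",np.degrees(np.arctan2(*(e[1]-e[0])[[1,0]])).round(2))
E
python3 - <<'E'
from h import *
im=cv2.imread("pics/w1.png"); c=robot.get_calibration("wrist"); measure(c,im)
hsv=cv2.cvtColor(im,cv2.COLOR_BGR2HSV); m=cv2.inRange(hsv,(0,180,120),(4,255,255)); m[:200]=0
for k in cv2.findContours(m,0,2)[0]:
    if cv2.contourArea(k)>150: r=cv2.minAreaRect(k); print("red",np.round(r[0],1),ray(c,*r[0],.057).round(4))
E
```

```text
yellow 436 [250.5 237. ] [[0.4865, 0.0128], [0.6343, 0.001]]
yellow 369 [502.5 252.5] [[0.9015, -0.0159], [0.9103, -0.0732]]
yellow 241 [506.  213.5] [[0.8982, 0.0354], [0.9051, -0.0089]]
orange 3120.0 [246.  179.5] [[0.4998, 0.0966], [0.6234, 0.0868]] len 0.124 mid [0.5616 0.0917] ang -4.56
red [367. 252.] [ 0.7013 -0.0041  0.057 ]
red [145.  252.5] [0.4327 0.0167 0.057 ]
```

Roller and line are parallel (−4.6° each) and about 85 mm apart, consistent with the top view. I'll lower to just above the roller top, with the tips slightly behind the crest.

Call:
{"fn": "carry_out", "kwargs": {
  "increments": [
    [60,[7,-4,30],0],
    [60,[0,0,45],0],
    [60,[0,0,45],0],
    [60,[0,0,25],0],
    [60,[0,0,4],0],
    [60,[0,0,0],0]
  ]
}}

```text
time: 2.35
tool_pos: [0.5615, 0.0925, 0.0695]
ee_rot: [-3.139, 0.0, 1.479]
wrist_force: [0.5, -0.1, 0.5]
width: 0.0722
finger_force: 0.0
```

Call:
{"fn": "carry_out", "kwargs": {
  "increments": [
    [60,[0,0,1.5],0],
    [60,[0,0,1],0]
  ]
}}

```text
time: 2.55
tool_pos: [0.5631, 0.0926, 0.0693]
ee_rot: [3.139, -0.0, 1.479]
wrist_force: [-0.7, -0.1, 0.4]
width: 0.0717
finger_force: 0.0
```

Call:
{"fn": "carry_out", "kwargs": {
  "increments": [
    [60,[0,0,1],0],
    [60,[0,0,1],0]
  ]
}}

```text
time: 2.75
tool_pos: [0.5627, 0.0926, 0.0666]
ee_rot: [3.14, -0.0, 1.479]
wrist_force: [1.2, 0.6, -0.4]
width: 0.072
finger_force: 0.0
```

Call:
{"fn": "carry_out", "kwargs": {
  "increments": [
    [60,[0,0,1],0],
    [60,[0,0,0],0]
  ]
}}

```text
time: 2.95
tool_pos: [0.5627, 0.0927, 0.0661]
ee_rot: [3.14, -0.0, 1.479]
wrist_force: [-1.9, 0.4, 5.4]
width: 0.072
finger_force: 2.2
```

Call:
{"fn": "carry_out", "kwargs": {
  "increments": [
    [60,[0,0,0.5],0],
    [60,[-4,0,0],-1],
    [60,[-4,0,0],-1],
    [60,[-4,0,0],-1],
    [60,[-4,0,0],-1],
    [60,[-4,0,0],-1],
    [60,[-3,0,0],-1],
    [60,[0,0,0],0]
  ]
}}

```text
time: 3.75
tool_pos: [0.5616, 0.0694, 0.066]
ee_rot: [3.14, 0.0, 1.583]
wrist_force: [-2.2, 0.1, 7.6]
width: 0.0721
finger_force: 3.3
```

Call:
{"fn": "carry_out", "kwargs": {
  "increments": [
    [60,[0,0,-4],0],
    [60,[0,0,-20],0],
    [60,[0,0,-40],0],
    [60,[0,0,-40],0]
  ]
}}

```text
time: 4.15
tool_pos: [0.5602, 0.0697, 0.1681]
ee_rot: [-3.138, 0.0, 1.584]
wrist_force: [0.8, -0.0, 0.5]
width: 0.0724
finger_force: 0.0
```

```bash
python3 - <<'E'
from h import *
o,c,im=look("w2"); print({k:np.round(v,4).tolist() for k,v in o.items() if k in("time","tool_pos","ee_rot")})
E
```

```text
yellow 520 [250.5 241.4] [[0.4958, 0.0067], [0.6254, -0.0045]]
yellow 74 [162.9 233.5] [[0.4479, 0.0106], [0.4668, 0.0091]]
orange 3622.0 [250.7 183.7] [[0.4969, 0.0807], [0.6228, 0.0721]] len 0.1262 mid [0.5599 0.0764] ang -3.87
{'time': 4.15, 'tool_pos': [0.5602, 0.0697, 0.1681], 'ee_rot': [-3.1384, 0.0001, 1.5839]}
```

View pics/w2.png

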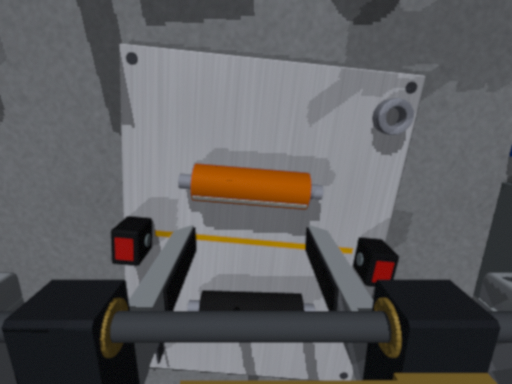

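The stroke rolled the roller about 10 mm with the stripe turning; it now lies at (250,184), with the line at row 241. The twist mostly slipped on the roller, so I'll roll straight from here, with the yaw set back along the line.

Call:
{"fn": "carry_out", "kwargs": {
  "increments": [
    [60,[14,0,40],5],
    [60,[0,0,40],0],
    [60,[0,0,18],0],
    [60,[0,0,4],0],
    [60,[0,0,1.5],0],
    [60,[0,0,0.5],0]
  ]
}}

```text
time: 4.8
tool_pos: [0.5597, 0.0843, 0.0656]
ee_rot: [-3.139, -0.001, 1.497]
wrist_force: [-7.1, 2.2, 9.7]
width: 0.072
finger_force: 4.8
```

Call:
{"fn": "carry_out", "kwargs": {
  "increments": [
    [60,[-4,0,0],0],
    [60,[-5,0,0],0],
    [60,[-5,0,0],0],
    [60,[-5,0,0],0],
    [60,[-4,0,0],0],
    [60,[-3,0,0],0],
    [60,[0,0,0],0]
  ]
}}

```text
time: 5.5
tool_pos: [0.5578, 0.0577, 0.066]
ee_rot: [-3.139, 0.0, 1.497]
wrist_force: [-6.0, 1.8, 8.7]
width: 0.0719
finger_force: 4.8
```

Call:
{"fn": "carry_out", "kwargs": {
  "increments": [
    [60,[0,0,-6],0],
    [60,[6,0,0],0],
    [60,[7,0,0],0],
    [60,[0,0,4],0],
    [60,[0,0,1.5],0],
    [60,[0,0,0.5],0]
  ]
}}

```text
time: 6.1
tool_pos: [0.5605, 0.0712, 0.0655]
ee_rot: [3.14, -0.001, 1.497]
wrist_force: [-1.6, 1.3, 8.0]
width: 0.0719
finger_force: 3.9
```

Call:
{"fn": "carry_out", "kwargs": {
  "increments": [
    [60,[-4,0,0],0],
    [60,[-5,0,0],0],
    [60,[-5,0,0],0],
    [60,[-5,0,0],0],
    [60,[-4,0,0],0],
    [60,[-3,0,0],0],
    [60,[0,0,0],0]
  ]
}}

```text
time: 6.8
tool_pos: [0.5585, 0.0444, 0.066]
ee_rot: [3.14, 0.0, 1.496]
wrist_force: [-1.7, 0.0, 8.1]
width: 0.0721
finger_force: 4.0
```

Call:
{"fn": "carry_out", "kwargs": {
  "increments": [
    [60,[0,0,-4],0],
    [60,[0,0,-20],0],
    [60,[0,0,-40],0],
    [60,[0,0,-40],0]
  ]
}}

```text
time: 7.2
tool_pos: [0.557, 0.0448, 0.1677]
ee_rot: [-3.138, 0.0, 1.497]
wrist_force: [0.2, -0.6, -0.2]
width: 0.0717
finger_force: 0.0
```

```bash
python3 - <<'E'
from h import *
o,c,im=look("w3"); print({k:np.round(v,4).tolist() for k,v in o.items() if k in("time","tool_pos","ee_rot")})
E
```

```text
yellow 1026 [260.5 221.7] [[0.4473, 0.0106], [0.6816, -0.0093]]
orange 4207.5 [252. 188.] [[0.4951, 0.0515], [0.6207, 0.0422]] len 0.126 mid [0.5579 0.0469] ang -4.25
{'time': 7.2, 'tool_pos': [0.557, 0.0448, 0.1677], 'ee_rot': [-3.1376, 0.0004, 1.4967]}
```

Call:
{"fn": "carry_out", "kwargs": {
  "increments": [
    [60,[9,0,40],0],
    [60,[0,0,40],0],
    [60,[0,0,18],0],
    [60,[0,0,4],0],
    [60,[0,0,1.5],0],
    [60,[0,0,0.5],0]
  ]
}}

```text
time: 7.85
tool_pos: [0.557, 0.0542, 0.0659]
ee_rot: [-3.138, 0.0, 1.497]
wrist_force: [-8.7, -0.0, 13.4]
width: 0.072
finger_force: 6.6
```

Call:
{"fn": "carry_out", "kwargs": {
  "increments": [
    [60,[-4,0,0],0],
    [60,[-5,0,0],0],
    [60,[-5,0,0],0],
    [60,[-5,0,0],0],
    [60,[-4,0,0],0],
    [60,[-3,0,0],0],
    [60,[0,0,0],0]
  ]
}}

```text
time: 8.55
tool_pos: [0.5552, 0.0277, 0.066]
ee_rot: [-3.138, 0.0, 1.497]
wrist_force: [-7.9, 0.9, 11.9]
width: 0.0719
finger_force: 5.9
```

Call:
{"fn": "carry_out", "kwargs": {
  "increments": [
    [60,[0,0,-6],0],
    [60,[6,0,0],0],
    [60,[6,0,0],0],
    [60,[0,0,4],0],
    [60,[0,0,1.5],0],
    [60,[0,0,0.5],0]
  ]
}}

```text
time: 9.15
tool_pos: [0.5581, 0.0402, 0.066]
ee_rot: [3.141, -0.0, 1.497]
wrist_force: [-3.2, 0.5, 9.5]
width: 0.0719
finger_force: 5.1
```

Call:
{"fn": "carry_out", "kwargs": {
  "increments": [
    [60,[-4,0,0],0],
    [60,[-5,0,0],0],
    [60,[-5,0,0],0],
    [60,[-5,0,0],0],
    [60,[-4,0,0],0],
    [60,[-3,0,0],0],
    [60,[0,0,0],0]
  ]
}}

```text
time: 9.85
tool_pos: [0.5562, 0.0136, 0.066]
ee_rot: [3.14, 0.0, 1.496]
wrist_force: [-2.1, 0.6, 9.1]
width: 0.0717
finger_force: 4.3
```

Call:
{"fn": "carry_out", "kwargs": {
  "increments": [
    [60,[0,0,-4],0],
    [60,[0,0,-20],0],
    [60,[0,0,-40],0],
    [60,[0,0,-40],0]
  ]
}}

```text
time: 10.25
tool_pos: [0.5548, 0.0141, 0.1676]
ee_rot: [-3.138, 0.0, 1.497]
wrist_force: [0.9, -1.0, 1.1]
width: 0.0719
finger_force: 0.0
```

```bash
python3 - <<'E'
from h import *
o,c,im=look("w4"); print({k:np.round(v,4).tolist() for k,v in o.items() if k in("time","tool_pos","ee_rot")})
E
```

```text
yellow 310 [338. 197.] [[0.621, -0.0045], [0.6817, -0.009]]
yellow 188 [174.5 195. ] [[0.4479, 0.0107], [0.4873, 0.0077]]
orange 4225.5 [251.5 184.3] [[0.4922, 0.0242], [0.6186, 0.0162]] len 0.1267 mid [0.5554 0.0202] ang -3.64
{'time': 10.25, 'tool_pos': [0.5548, 0.0141, 0.1676], 'ee_rot': [-3.1376, 0.0002, 1.4967]}
```

View pics/w4.png

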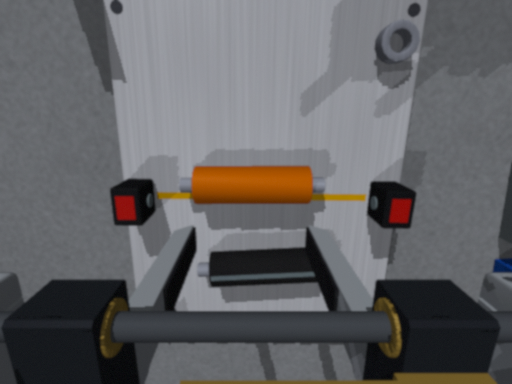

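The roller at (251,184) is 18.5 mm short of the line, which shows at rows 195–197, and it is 1.2° off parallel. Two shorter strokes are left, with a slight corrective twist.

Call:
{"fn": "carry_out", "kwargs": {
  "increments": [
    [30,[11,0,40],-3],
    [30,[0,0,40],0],
    [30,[0,0,18],0],
    [30,[0,0,4],0],
    [30,[0,0,1.5],0],
    [30,[0,0,0.5],0]
  ]
}}

```text
time: 10.9
tool_pos: [0.5548, 0.0253, 0.0659]
ee_rot: [-3.137, -0.0, 1.549]
wrist_force: [-8.1, 1.1, 13.5]
width: 0.083
finger_force: 6.9
```

Call:
{"fn": "carry_out", "kwargs": {
  "increments": [
    [30,[-3,0,0],1],
    [30,[-4,0,0],1],
    [30,[-4,0,0],1],
    [30,[-4,0,0],1],
    [30,[-3,0,0],1],
    [30,[0,0,0],1],
    [30,[0,0,0],0]
  ]
}}

```text
time: 11.6
tool_pos: [0.5561, 0.0069, 0.066]
ee_rot: [3.14, 0.0, 1.444]
wrist_force: [-2.5, -0.0, 8.1]
width: 0.0831
finger_force: 4.2
```

Call:
{"fn": "carry_out", "kwargs": {
  "increments": [
    [30,[0,0,-4],0],
    [30,[0,0,-20],0],
    [30,[0,0,-40],-3],
    [30,[0,0,-40],0]
  ]
}}

```text
time: 12.0
tool_pos: [0.5546, 0.007, 0.1676]
ee_rot: [-3.138, 0.0, 1.498]
wrist_force: [0.7, 0.5, 0.0]
width: 0.0828
finger_force: 0.0
```

```bash
python3 - <<'E'
from h import *
o,c,im=look("w5"); print({k:np.round(v,4).tolist() for k,v in o.items() if k in("time","tool_pos","ee_rot")})
E
```

```text
yellow 211 [346.5 191. ] [[0.6399, -0.0058], [0.6813, -0.0089]]
yellow 189 [175. 189.] [[0.4477, 0.0106], [0.4902, 0.0075]]
orange 4210.0 [255.  186.6] [[0.4964, 0.0215], [0.6217, -0.0008]] len 0.1272 mid [0.5591 0.0104] ang -10.09
{'time': 12.0, 'tool_pos': [0.5546, 0.007, 0.1676], 'ee_rot': [-3.1377, 0.0001, 1.4975]}
```

The wider finger spread made the twist carry the roller 6° (it now lies at −10.1°), so twisting does steer it. I'll align with the roller and twist it back by 5.3° during the last short stroke.

Call:
{"fn": "carry_out", "kwargs": {
  "increments": [
    [30,[8,4,40],6],
    [30,[0,0,40],0],
    [30,[0,0,18],0],
    [30,[0,0,4],0],
    [30,[0,0,1.5],0],
    [30,[0,0,0.5],0]
  ]
}}

```text
time: 12.65
tool_pos: [0.5584, 0.0152, 0.0659]
ee_rot: [-3.138, 0.0, 1.392]
wrist_force: [-8.8, 1.0, 14.6]
width: 0.083
finger_force: 6.9
```

Call:
{"fn": "carry_out", "kwargs": {
  "increments": [
    [30,[-3,0,0],-1],
    [30,[-4,0,0],-1],
    [30,[-4,0,0],-1],
    [30,[-4,0,0],-1],
    [30,[-3,0,0],-1],
    [30,[0,0,0],-0.5],
    [30,[0,0,0],0]
  ]
}}

```text
time: 13.35
tool_pos: [0.5583, -0.0034, 0.066]
ee_rot: [3.139, 0.0, 1.488]
wrist_force: [-1.4, 0.6, 8.5]
width: 0.0833
finger_force: 4.1
```

Call:
{"fn": "carry_out", "kwargs": {
  "increments": [
    [30,[0,0,-4],0],
    [30,[0,0,-20],0],
    [30,[0,0,-40],0],
    [30,[0,0,-40],0]
  ]
}}

```text
time: 13.75
tool_pos: [0.5565, -0.0031, 0.1675]
ee_rot: [-3.138, 0.0, 1.488]
wrist_force: [0.6, 0.1, 0.3]
width: 0.0826
finger_force: 0.0
```

```bash
python3 - <<'E'
from h import *
o,c,im=look("w6"); print({k:np.round(v,4).tolist() for k,v in o.items() if k in("time","tool_pos","ee_rot")})
E
```

```text
yellow 228 [340. 182.] [[0.6286, -0.0052], [0.6817, -0.0097]]
yellow 144 [167.5 181. ] [[0.448, 0.0109], [0.4802, 0.0083]]
orange 4214.5 [254.6 186.6] [[0.4973, 0.0067], [0.6234, -0.0062]] len 0.1268 mid [5.603e-01 3.000e-04] ang -5.83
{'time': 13.75, 'tool_pos': [0.5565, -0.0031, 0.1675], 'ee_rot': [-3.1376, 0.0, 1.4879]}
```

View pics/w6.png

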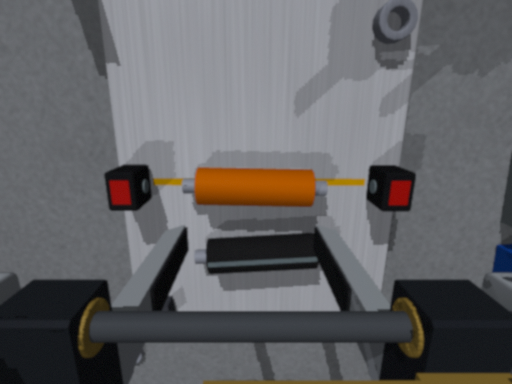

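The roller at (255,186) lies on the line with its ends showing at rows 181–182: 0.7 mm off across, 4.5 mm off along, and under 1° off in angle. The spare hasn't moved. Next I'll go to the button with the fingers closed.

Call:
{"fn": "carry_out", "kwargs": {
  "increments": [
    [255,[0,0,-45],0],
    [255,[-45,-6,0],0],
    [255,[-45,-6,0],0],
    [255,[-45,-6,0],0],
    [255,[-45,-6,0],0],
    [255,[-45,-6,0],0],
    [255,[-45,-6,0],0],
    [255,[-45,-6,0],0]
  ]
}}

```text
time: 14.6
tool_pos: [0.4889, -0.3153, 0.2125]
ee_rot: [-3.141, -0.0, 1.488]
wrist_force: [0.1, -0.1, 0.0]
width: 0.0224
finger_force: 0.0
```

Call:
{"fn": "carry_out", "kwargs": {
  "increments": [
    [255,[-45,-5,0],0],
    [255,[0,0,0],0],
    [255,[0,0,0],0]
  ]
}}

```text
time: 14.9
tool_pos: [0.4804, -0.3587, 0.2121]
ee_rot: [-3.14, -0.002, 1.486]
wrist_force: [-0.2, 0.2, 0.4]
width: 0.001
finger_force: 0.0
```

```bash
python3 - <<'E'
from h import *
o=robot.get_obs(); c=robot.get_calibration("wrist"); im=robot.snapshot("wrist"); cv2.imwrite("pics/w7.png",im)
print({k:np.round(v,4).tolist() for k,v in o.items() if k in("time","tool_pos","ee_rot","width")})
for a,r,_ in blobs(im,"green",(0,0,512,384),80)[:4]: print("green",a,np.round(r,1).tolist() if 0 else (np.round(r[0],1),np.round(r[1],1)),ray(c,*r[0],.072).round(4))
t=robot.snapshot("top"); cv2.imwrite("pics/top2.png",t); ct=robot.get_calibration("top")
hsv=cv2.cvtColor(t,cv2.COLOR_BGR2HSV); m=cv2.inRange(hsv,*R["orange"]); k=[k for k in cv2.findContours(m,0,2)[0] if cv2.contourArea(k)>20]
for q in k:
    r=cv2.minAreaRect(q)
    if 200<r[0][0]<320 and 110<r[0][1]<220: e=sorted([ray(ct,*p,.032) for p in ends(r)],key=lambda p:p[0]); print("top orange",np.round(r[0],1),np.round(e,4)[:,:2].tolist())
E
```

```text
{'time': 14.9, 'tool_pos': [0.4804, -0.3587, 0.2121], 'ee_rot': [-3.1402, -0.0017, 1.4857], 'width': 0.001}
green 862.5 (array([297.7, 184.5]), array([21.1, 43.8])) [ 0.5303 -0.3579  0.072 ]
green 525.0 (array([251.1, 188.8]), array([25.9, 26.4])) [ 0.4806 -0.3584  0.072 ]
top orange [257.3 166.8] [[0.5028, 0.0063], [0.6226, -0.0057]]
```

View pics/w7.png

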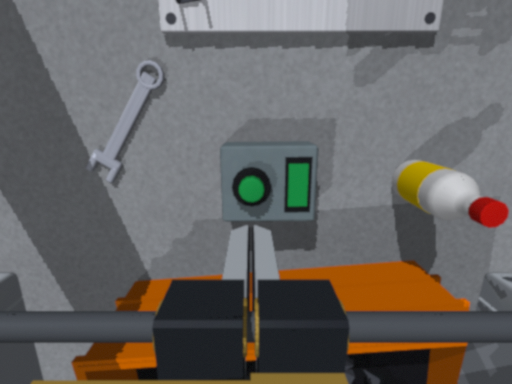

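The green button is at (251,189), measured at (0.4806, −0.3584), directly under the tool. The top view confirms the roller is on the line. I'll press now.

Call:
{"fn": "carry_out", "kwargs": {
  "increments": [
    [255,[0,0,45],0],
    [255,[0,0,45],0],
    [255,[0,0,28],0],
    [255,[0,0,5],0],
    [255,[0,0,2],0],
    [255,[0,0,2],0],
    [255,[0,0,2],0]
  ]
}}

```text
time: 15.7
tool_pos: [0.4823, -0.3589, 0.0871]
ee_rot: [3.138, 0.003, 1.488]
wrist_force: [-0.8, 0.4, -0.2]
width: 0.0004
finger_force: 0.0
```

Call:
{"fn": "carry_out", "kwargs": {
  "increments": [
    [255,[0,0,2],0],
    [255,[0,0,1],0]
  ]
}}

```text
time: 15.9
tool_pos: [0.4821, -0.3589, 0.0833]
ee_rot: [3.138, 0.002, 1.488]
wrist_force: [1.8, -0.3, 3.6]
width: 0.0005
finger_force: 1.5
```

Call:
{"fn": "carry_out", "kwargs": {
  "increments": [
    [255,[0,0,1.5],0],
    [255,[0,0,1.5],0]
  ]
}}

```text
time: 16.1
tool_pos: [0.4821, -0.3589, 0.0801]
ee_rot: [3.138, 0.002, 1.488]
wrist_force: [0.9, 1.2, 13.9]
width: 0.0005
finger_force: 7.2
```

Call:
{"fn": "carry_out", "kwargs": {
  "increments": [
    [255,[0,0,1],0],
    [255,[0,0,0],0]
  ]
}}

```text
time: 16.3
tool_pos: [0.4821, -0.3589, 0.0802]
ee_rot: [3.138, 0.002, 1.488]
wrist_force: [1.8, 0.6, 9.2]
width: 0.0006
finger_force: 4.8
```

Call:
{"fn": "carry_out", "kwargs": {
  "increments": [
    [255,[0,0,1],0],
    [255,[0,0,0.5],0],
    [255,[0,0,0],0]
  ]
}}

```text
time: 16.6
tool_pos: [0.4822, -0.359, 0.0801]
ee_rot: [3.137, 0.003, 1.488]
wrist_force: [-1.0, 1.4, 14.3]
width: 0.0003
finger_force: 7.1
```

Call:
{"fn": "carry_out", "kwargs": {
  "increments": [
    [255,[0,0,-6],0],
    [255,[0,0,-10],0],
    [255,[0,0,-40],0],
    [255,[0,0,-45],0],
    [255,[0,0,-30],0],
    [255,[0,0,0],0]
  ]
}}

```text
time: 17.2
tool_pos: [0.482, -0.3596, 0.2126]
ee_rot: [3.135, 0.006, 1.487]
wrist_force: [0.4, 0.2, 0.2]
width: 0.0008
finger_force: 0.0
```

```bash
python3 - <<'E'
from h import *
o=robot.get_obs(); print(o["time"],np.round(o["tool_pos"],3),np.round(o["wrist_force"],1))
t=robot.snapshot("top"); cv2.imwrite("pics/top3.png",t)
cv2.imwrite("pics/c3.png",cv2.resize(t[105:225,185:400],None,fx=3.7,fy=3.7,interpolation=2))
E
```

```text
17.2 [ 0.482 -0.36   0.213] [0.4 0.2 0.2]
```

View pics/c3.png

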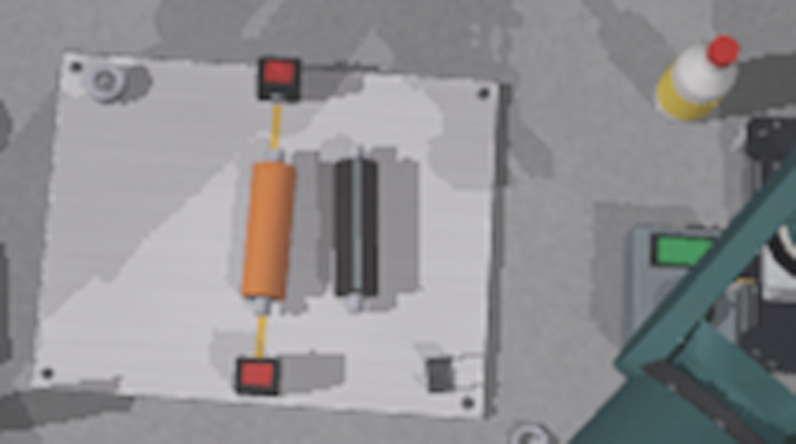

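The crop shows the orange roller at (270,230) lying on the yellow line between the gauge heads, with the spare roller where it started. The button was pressed 6 mm and released, and the arm is clear.

```bash
python3 -c "
from bench import robot
print(robot.close_job())"
```

```text
the job is handed in; nothing more can be done
None
```

The orange roller rests on the yellow line (about 1 mm off across, under 1° off parallel, a few mm off along), the record button was pressed fully down and released, and the job was handed in at about 17 s; near the end a corrective twist swung the roller about 6° off, and I turned it back on the last stroke, so its ends scrubbed a little on the plate.

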